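Swap the workpiece on the carver's centres

TASK

Clear the finished handle off the carving centres into the plywood tray, then take the longest blank from the sloping rack and load it on the centres: lay it on the two rests and slide the tailstock up until both steel points sit firmly in its end holes. Do not drop or put the blank down on the bench, and leave the two shorter rods, the glue bottle and the tin as they are.

Things in the scene. Friction and masses are not known exactly. Their poses are not given: they have to be found in the camera images.
- fixture: fixed carving centres on a grey bed, 90 wide (x) x 16 high, from y = -220 to +145. Origin on the bench under the middle of a seated blank; own y runs along the centre line (85 above the bench) towards the headstock, a grey block 70 wide x 50 long at y = +81 to +131, top 111 high. The sliding tailstock is at the -y end
- seat (a point): point on the centre line, 85 above the bench, where the middle of the blank is when it is held between the points; same axes as the fixture
- tail (a joint): tailstock position in m along fixture +y: 0 fully back, grows towards the headstock (travel 0.11). Its cone tip (same cone as the headstock) is at fixture y = -140.8 mm + value. With the 150 mm blank seated on both points the value is 0.075, each blank end about 9 past a tip. Slides stiffly (5 N), stays where left
- tail_grip (a point): middle of the tailstock's grip: an upright dark steel fin on its block, 16 thick (fixture x), 32 long (fixture y), up 42 from the block. This point is 132 above the bench, 25 above the block's top, 17 below the fin's top. Block 70 x 50 in plan; its +y face is 25 ahead of the fin's middle
- handle: finished turned wooden handle lying loose on the V rests, 120 long along its own y, two 30 mm diameter ends each 32 long and a 23 mm diameter waist 56 long; origin at its middle on its axis; about 60 g
- tray: open plywood tray, 140 (x) x 200 (y) x 35 high, walls and floor 6 thick; origin under its centre
- blank: the longest rod: plain round wood blank, 30 diameter, 150 long along its own x, an 11 mm hole 14 deep in each end; origin at its middle on its axis. Starts in one of three places of the rack, sloping 30 degrees from level, its own +x pointing down the slope; about 85 g
- rack: fixed sloping wooden rack 230 wide (y) with three side-by-side places, own y = -75, 0, +75. Rods lie in V rests along its x, 30 degrees up towards its -x (the robot), lower ends at a stop on the +x side. Rests (8 thick) are 20 and 104 along the rod from the stop, 15 free under the rod between them. Top edge about 120 high. Origin on the bench under its middle
- short_plain: plain round rod 30 diameter, 120 long, in another place of the rack; origin on its axis 75 from its lower end; stays
- short_turned: rod 30 diameter with a thinner neck, 122 long, in another place of the rack; origin on its axis 75 from its lower end; stays
- glue: standing glue bottle, 56 diameter, 130 high; origin under its base; stays
- tin: standing closed metal tin, 66 diameter, 90 high; origin under its base; stays
- head_tip (a point): tip of the headstock's fixed steel cone point, at fixture y = +65.8, 85 high; cone 15 long, 16 mm at its base, 3 mm at the tip, pointing to fixture -y
- rests (a point): point midway between the two wooden V rests, where the axis of a 30 mm rod lying in them runs (84.3 above the bench). The rests stand at fixture y = -45 and +45, each 8 thick along y and 50 wide, with open space down to the bed between them

How it is judged:
On the way, in this order (a step that is already met when the one before it is completed fails the run):
1. the finished handle lies released in the tray (x of handle in the frame of tray between -0.066 and 0.066 m and y of handle in the frame of tray between -0.096 and 0.096 m and z of handle in the frame of tray below 0.03 m and contact force between handle and the fingers below 0.1 N and linear speed of handle below 0.03 m/s), for 0.2 s.
2. the blank sits between the two points (distance between blank and seat below 0.003 m and angle between the x axis of blank and the y axis of seat, either way round below 0.03 rad and value of joint tail above 0.0725 m and contact force between blank and the fingers below 0.1 N), for 0.2 s.
At the end, for the whole second after the job is handed in: The handle lies in the tray, released. The blank is held on both points: its middle within 3 mm of the seat, its axis within 0.03 rad of the centre line, the tailstock up to at least 0.0725 (seated 0.075), all at rest (all of step 1 and all of step 2 and linear speed of blank below 0.01 m/s and velocity of joint tail below 0.005 m/s); the robot touches nothing.
It fails at once if the blank was dropped or put down on the bench (height (world z) of blank below 0.04 m).
It fails at once if a shorter rod in the rack was moved (distance of any of short_plain, short_turned from where it was at the start of the episode above 0.02 m).
It fails at once if the glue bottle or the tin was knocked or moved by more than 3 cm (distance of any of glue, tin from where it was at the start of the episode above 0.03 m).
It also fails if it takes over 72 s, if anything falls off the work surface, if the arm or the gripper's body presses on something with over 40 N, if the wrist force passes 120 N, or if a joint passes its speed limit or range.

ROBOT

A 7-joint arm with a two-finger parallel gripper is mounted at the origin on the work surface. World frame = base frame: x ahead of the robot, y to its left, z up, the work surface at z = 0. Lengths are in m, angles in rad, forces in N, time in s.
With the tool pointing down it reaches from about 0.4 to 0.9 m from the base axis. Payload 5.5 kg.
Tool frame: the origin (TCP) lies on the centre line of the jaws, within the pads' length; the fingertips stand tip_reach ahead of it and the grasp point (between the pads) lies 11 mm behind it (tip_reach is the distance from the TCP to the fingertips, in m); z points along the fingers, y is the line along which they close (so a half turn about z gives the same grasp; the last joint's range is limited). The gripper opens to 85 mm and grips with 20 to 120 N. Pads are 22 mm wide; open, the fingers measure 114 mm over their backs; the gripper's body (76 mm by 85 mm) begins 54 mm behind the grasp point. The pads swing forward as they close: fully open they stand 13 mm farther back than shut.
Start: joints at [-0.995, 0.501, -0.427, 1.55, 0.221, 1.138, -0.21], TCP at [0.2, 0.618, 0.208] pointing down, gripper open.
Joint ranges: [-2.88, 2.88], [-0.31, 2.03], [-1.54, 1.56], [0.2, 2.42], [-1.41, 4.55], [0.19, 2.02], [-2.57, 2.57]. Speed limits (rad/s): [2.57, 2.57, 3.14, 3.14, 3.14, 3.14, 3.14].

INTERFACE

Orientations are given as a unit quaternion [w, x, y, z].
In Python, from cell import get_state, capture, hand_in, find_in, regions_of, place_of, tip_reach gives the robot as it stands. The module is installed in compiled form; this text tells all that it offers.
- The arm moves only by the tool play_rows, never from a script. Its arguments are lists of equal length, an entry for each row: "gripper": the opening, from -1 (shut) to 1 (fully open); "linear": the shift along the world's x, y, z in units of 60 mm (1.0 is 60 mm), a list of three; "twist": the turn about the world's z in units of 5 degrees (1.0 is 5 degrees). In form: {"gripper": [gripper, ...], "linear": [[x, y, z], ...], "twist": [twist, ...]}. A call has 1 to 20 rows; each row is the pose to reach, as a shift and turn from the pose commanded when the call began; what a row does not reach only later rows make up. A row lasts 1/8 s, in which the tool goes at most 62.5 mm and 10.7 degrees, less where a joint would pass 70% of its speed; a pose out of reach is approached as far as the arm can. A call with a gripper value outside its range is refused whole. The fingers move at their own pace and stop on an object; "squeeze" is the grip in N (left out, the last holds). Time passes only in rows, so rows that repeat a pose let the fingers close. It gives the time, the measured TCP pose, the force, the opening and the grip force at its end, in the units of the state.
- get_state(): the state, without advancing time (a new reading comes with each control period).
- capture(name): name is "side" or "top"; returns a dict with "pixels" (420x560x3 uint8, red, green, blue), "fx", "fy", "cx", "cy" (pixels), "eye" and "attitude" of the camera in the world. Camera axes: x right, y up, looking along -z (the intrinsics and any distortion apply to the point x, -y, -z); pixel columns grow to the right and rows downward; lengths in m; the calibration is good to about 2 mm. A picture is of the moment at which its call begins. There is no depth.
- hand_in(): hands the job in; it is judged then, once.
Trained networks look in a picture, given as the dict that the camera call returned (one of the last four; its "shot" number tells which), for a name from the list of things; names that differ only in an ending like _2 or _b are one class to them, and where a whole thing is asked for, a point or a joint stands for the part that bears it (a point fixed in the world has none). Each returns a list of dicts, best first, with "p" (0 to 1); they miss things now and then, are a little off and sometimes report something else, mostly with a low value. They report only what shows in the picture. A call takes as long as a camera call.
- find_in(name, picture): "bbox" ([centre column, centre row, width, height] in pixels, round what is visible of it).
- regions_of(name, picture): "mask" (420x560 bool, what is visible of it) and "bbox" ([centre column, centre row, width, height] in pixels, round what is visible of it).
- place_of(name, picture): "at" ([row, column] in pixels: a listed point, or the origin of a listed thing).
The state is a dict: "time_s": time; "joints": joint angles; "joint_velocities": joint speeds; "effort": joint torques, N m; "eef_pos": TCP position; "tool_rot": TCP orientation; "wrist_force": force on the tool from outside, world axes, zero at the start; "ft_torque": the same for the moment, N m; "width": finger opening in m; "finger_force": force on a finger pad.
Only numpy, scipy, OpenCV 4.12 (cv2) and the standard library are available. Lean on these libraries where they do the work, as an engineer would, in place of code of your own. Each camera call takes 0.05 s, during which the arm holds its last target. There are 200 camera calls.

## Working session

There is one attempt and no reset: what is moved stays moved. The work goes in short steps, Python scripts to look and compute and a tool call to move; the robot and the scene stay as the last step left them, time stands still between calls to the robot, and variables do not carry over. Pictures are saved under pics/ and viewed, at most 10 in all, crops included, and the job is handed in when it is done.

Besides the shell and the picture viewer there is one more tool, called as name(argument=value, ...), one argument or row to a line, values as JSON. play_rows: Moves the arm, as the interface text tells. Its arguments: {"type":"object","properties":{"gripper":{"type":"array","items":{"type":"number"}},"linear":{"type":"array","items":{"type":"array","items":{"type":"number"}}},"twist":{"type":"array","items":{"type":"number"}},"squeeze":{"type":"number"}},"required":["gripper","linear","twist"]}

```bash
mkdir -p pics
cat > h.py <<'E'
import numpy as np, cv2
from scipy.spatial.transform import Rotation as R
from cell import *
def quat(a):
    a=np.array(a,float)
    return R.from_matrix(a) if a.shape==(3,3) else R.from_quat(a,scalar_first=True)
def ray(p,rc):
    d=np.array([(rc[1]-p['cx'])/p['fx'],-(rc[0]-p['cy'])/p['fy'],-1.])
    return np.array(p['eye'],float),quat(p['attitude']).apply(d)
def at_z(p,rc,z):
    o,d=ray(p,rc); return o+d*(z-o[2])/d[2]
def tri(p1,a,p2,b):
    A=np.zeros((3,3));v=np.zeros(3);rs=[ray(p1,a),ray(p2,b)]
    for o,d in rs:
        d=d/np.linalg.norm(d);M=np.eye(3)-np.outer(d,d);A+=M;v+=M@o
    x=np.linalg.solve(A,v)
    e=[np.linalg.norm(np.cross(x-o,d/np.linalg.norm(d))) for o,d in rs]
    return x,max(e)
def proj(p,X):
    c=quat(p['attitude']).inv().apply(np.array(X)-p['eye'])
    return [p['cy']-p['fy']*c[1]/-c[2]*1, p['cx']+p['fx']*c[0]/-c[2]]
def save(n,p): cv2.imwrite('pics/'+n+'.png',p['pixels'][:,:,::-1])
E
python3 - <<'E'
from h import *
s=capture('side');t=capture('top');save('s0',s);save('t0',t)
print({k:v for k,v in s.items() if k!='pixels'});print({k:v for k,v in t.items() if k!='pixels'})
print(tip_reach, get_state())
for n in ['fixture','tail_grip','head_tip','rests','seat','handle','tray','blank','rack','short_plain','short_turned','glue','tin']:
    a=place_of(n,s);b=place_of(n,t)
    print(n,[(np.round(x['at'],1),round(x['p'],2)) for x in a[:2]],[(np.round(x['at'],1),round(x['p'],2)) for x in b[:2]],end=' ')
    if a and b: 
        x,e=tri(s,a[0]['at'],t,b[0]['at']);print(x.round(4),round(e,4))
    else: print()
E
```

```text
{'fx': 382.398050235754, 'fy': 382.398050235754, 'cx': 281.8509412378641, 'cy': 208.9854928190967, 'eye': array([ 0.07245061, -0.6598316 ,  0.71574503]), 'attitude': array([ 0.83826453,  0.41808965, -0.14735109, -0.31749216]), 'shot': 1}
{'fx': 487.55078602343417, 'fy': 487.55078602343417, 'cx': 276.83254585098706, 'cy': 213.45418160397136, 'eye': array([ 0.50646948, -0.04223518,  1.11199068]), 'attitude': array([-0.70496216, -0.02693899,  0.02473312,  0.70830143]), 'shot': 2}
0.008 {'time_s': 0.1, 'joints': array([-0.99479865,  0.50177394, -0.4268267 ,  1.55132819,  0.22081684,
        1.13827871, -0.21030694]), 'joint_velocities': array([ 0.00127339, -0.00144196, -0.00101116, -0.00218242,  0.00050163,
        0.0012057 ,  0.00160264]), 'effort': array([-1.17576972e-02, -5.70810449e+01, -5.83885387e+00, -2.81750858e+01,
        1.05960222e-02,  5.43793649e-03,  3.24265415e-06]), 'eef_pos': array([0.19984709, 0.6178336 , 0.20735952]), 'tool_rot': array([-1.67552207e-04,  1.55731403e-01,  9.87799060e-01, -8.48645715e-04]), 'wrist_force': array([-0.04782714, -0.15226145,  0.27337476]),
[... 758 characters left out ...]
0.55)] [ 0.6687 -0.0186  0.017 ] 0.0025
blank [(array([268.8, 298.2]), 0.71)] [(array([258.9, 365.9]), 0.8)] [ 0.4847 -0.2243  0.089 ] 0.0007
rack [(array([296. , 299.3]), 0.91)] [(array([258.2, 359.4]), 0.86), (array([259.8, 365.2]), 0.21)] [ 0.4854 -0.2266 -0.0025] 0.0005
short_plain [(array([246.9, 283.6]), 0.72)] [(array([252.4, 328.3]), 0.85)] [ 0.5021 -0.1484  0.0917] 0.0036
short_turned [(array([289.2, 317.7]), 0.73), (array([268.3, 298.8]), 0.35)] [] 
glue [(array([171.5, 258.2]), 0.8)] [(array([143.1, 138.1]), 0.64)] [7.551e-01 2.792e-01 6.000e-04] 0.0032
tin [(array([253.7, 381.1]), 0.8), (array([267. , 300.8]), 0.52)] [(array([153.5, 376.1]), 0.9)] [ 0.7281 -0.2711  0.01  ] 0.0063
```

View pics/s0.png

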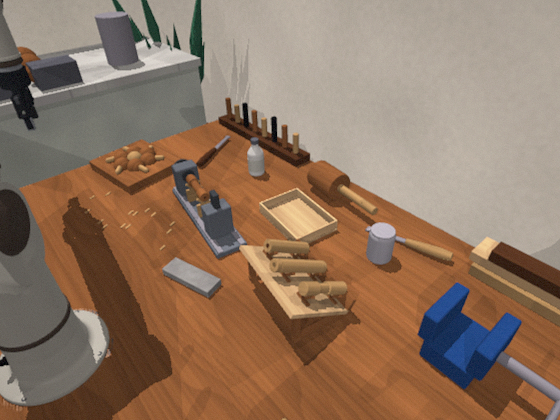

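View pics/t0.png

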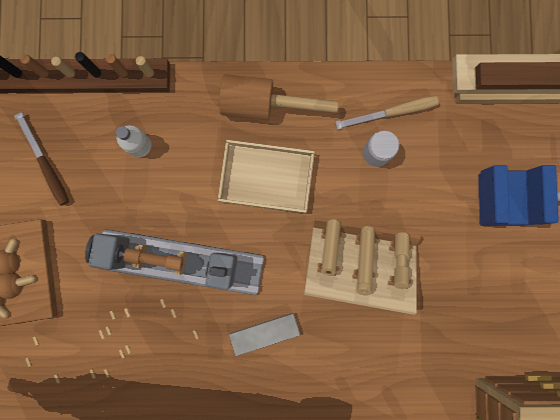

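Side view: fixture with the handle around (200,188), tray (297,216), and the longest rod in the middle rack place at (298,268). Top view agrees: blank at column 366, row 260. The shorter plain rod is at column 331 and the turned one at 402. Next I'll fit the poses against the known geometry.

```bash
cat > fit.py <<'E'
from h import *
from scipy.optimize import least_squares
def best(n,p):
    r=place_of(n,p); return r[0]['at'] if r and r[0]['p']>.5 else None
def fitp(obs,x0):
    # obs: list of (pic, rowcol, local fn(v)->xyz), state x,y,yaw,v
    def f(q):
        out=[]
        for p,rc,l in obs:
            L=np.array(l(q[3])); c,s=np.cos(q[2]),np.sin(q[2])
            X=[q[0]+c*L[0]-s*L[1],q[1]+s*L[0]+c*L[1],L[2]]
            out+=list(np.array(proj(p,X))-rc)
        return np.array(out+[1e-3*(q[3]-x0[3])])
    r=least_squares(f,x0,loss='soft_l1',f_scale=1.5);return r.x,f(r.x)[:-1].reshape(-1,2).round(1)
E
cat > m.py <<'E'
from fit import *
import sys
s=capture('side');t=capture('top')
G={'fixture':lambda v:[0,0,0],'tail_grip':lambda v:[0,-.1808+v,.132],'head_tip':lambda v:[0,.0658,.085],'rests':lambda v:[0,0,.0843],'seat':lambda v:[0,0,.085],'handle':None}
obs=[];nm=[]
for n,l in G.items():
    for p in (s,t):
        a=best(n,p)
        if a is not None and l: obs.append((p,a,l));nm.append(n)
q,r=fitp(obs,[.485,.214,-.14,0.02]);print('fixture',q.round(4),list(zip(nm,r.tolist())))
# headstock/bed: minAreaRect of the mask in top view, rectified to z=.016
for n,z in (('fixture',.016),('tray',.035),('handle',.0843),('rack',.05),('blank',.09)):
    m=regions_of(n,t)
    if not m: continue
    pts=np.argwhere(m[0]['mask']);P=np.array([at_z(t,x,z)[:2] for x in pts])
    c,w,a=cv2.minAreaRect((P*1000).astype(np.float32));print(n,np.round(c,1),np.round(w,1),round(a,2),round(m[0]['p'],2))
h=best('handle',t);print('handle at z.0843',at_z(t,h,.0843))
hs=best('handle',s);print('  side',at_z(s,hs,.0843))
print('tray',[at_z(p,best('tray',p),0) for p in (s,t) if best('tray',p) is not None])
sl=np.radians(30)
obs=[];nm=[]
for n in('rack','blank'):
    for p in(s,t):
        a=best(n,p)
        if a is not None: obs.append((p,a,(lambda v:[0,0,0]) if n=='rack' else (lambda v:[0,0,v])));nm.append(n)
q2,r=fitp(obs,[.485,-.22,-.1,.09]);print('rack',q2.round(4),list(zip(nm,r.tolist())))
# overlay
im=t['pixels'][:,:,::-1].copy();im=cv2.resize(im,None,fx=3,fy=3,interpolation=cv2.INTER_CUBIC)
def d(a,b,col=(0,255,0)):
    P=[]
    for L in(a,b):
        c,k=np.cos(q[2]),np.sin(q[2]);X=[q[0]+c*L[0]-k*L[1],q[1]+k*L[0]+c*L[1],L[2]]
        x=proj(t,X);P.append((int(3*x[1]+1.5),int(3*x[0]+1.5)))
    cv2.line(im,*P,col,1)
def rect(x,y0,y1,z,col): 
    c=[(-x,y0,z),(x,y0,z),(x,y1,z),(-x,y1,z)]
    for i in range(4): d(c[i],c[(i+1)%4],col)
v=q[3]
rect(.045,-.22,.145,.016,(0,255,0));rect(.035,.081,.131,.111,(0,255,255));rect(.035,-.2058+v,-.1558+v,.107,(255,0,255));rect(.008,-.1968+v,-.1648+v,.149,(0,0,255))
d((0,-.14+v,.085),(0,.0658,.085),(255,255,0))
cv2.imwrite('pics/'+sys.argv[1]+'.png',im[640:920,220:820])
cv2.imwrite('pics/'+sys.argv[1]+'r.png',im[620:970,880:1300])
E
python3 m.py o1
```

```text
fixture [ 0.4867  0.2114 -0.2026  0.0308] [('fixture', [1.1, -2.3]), ('fixture', [0.8, -0.1]), ('tail_grip', [-0.4, 0.6]), ('head_tip', [1.1, 0.4]), ('head_tip', [-1.4, 0.3]), ('rests', [0.1, -1.4]), ('rests', [0.6, -0.0]), ('seat', [0.5, 0.1]), ('seat', [-3.1, -0.3])]
fixture [482.4 194.9] [398.4  93.9] 80.31 0.82
tray [668.9 -13.6] [200.9 142.8] 82.33 0.94
handle [486.8 221.9] [125.7  30.2] 80.34 0.6
rack [ 470.9 -228.2] [248.5 174.3] 80.07 0.76
blank [ 483.4 -222.3] [ 33.2 142.5] 86.11 0.68
handle at z.0843 [0.48642105 0.22223271 0.0843    ]
  side [0.49683858 0.22639749 0.0843    ]
tray [array([ 0.67885096, -0.02149163,  0.        ]), array([ 0.67180306, -0.02247621,  0.        ])]
rack [ 0.4858 -0.2287 -0.1     0.0679] [('rack', [0.6, -1.5]), ('rack', [-2.0, 0.4]), ('blank', [0.2, -0.0])]
```

View pics/o1.png

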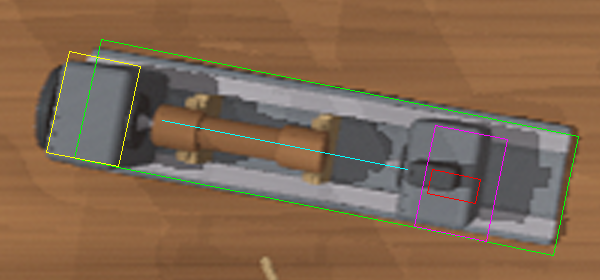

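View pics/o1r.png

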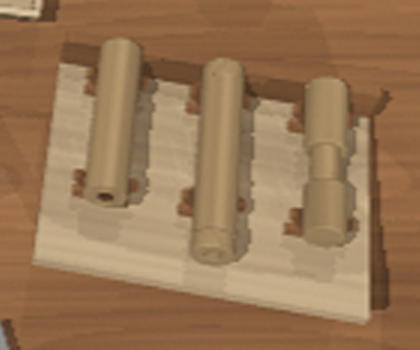

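```bash
cat > m2.py <<'E'
from fit import *
s=capture('side');t=capture('top')
def px(X,Y,ox,oy): return np.array([(oy+Y-1)/3,(ox+X-1)/3])
F=lambda X,Y:px(X,Y,220,640); K=lambda x,y,z:(lambda v:[x,y,z]); T=lambda x,y,z:(lambda v:[x,y+v,z])
H=[((578,125),K(.045,-.22,.016)),((553,243),K(-.045,-.22,.016)),
 ((62,60),K(.035,.131,.111)),((134,69),K(.035,.081,.111)),((119,166),K(-.035,.081,.111)),((46,155),K(-.035,.131,.111)),
 ((409,119),T(.035,-.1558,.107)),((488,124),T(.035,-.2058,.107)),((477,229),T(-.035,-.2058,.107)),((402,221),T(-.035,-.1558,.107)),((436,176),T(0,-.1808,.149))]
obs=[(t,F(*a),l) for a,l in H]
q,r=fitp(obs,[.485,.214,-.17,0.03]);print('fix',q.round(4),r.tolist())
obs+= [(s,best('head_tip',s),K(0,.0658,.085)),(s,best('fixture',s),K(0,0,0)),(t,best('rests',t),K(0,0,.0843))]
q,r=fitp(obs,[.485,.214,-.17,0.03]);print('fix',q.round(4),r[-3:].tolist())
obs=[]
for n,y in(('blank',0),('short_plain',.075),('short_turned',-.075)):
    for p in(s,t):
        a=best(n,p);
        if a is not None: obs.append((p,a,(lambda v,y=y:[0,y,v])))
C=lambda X,Y:px(X,Y,880,620)
q,r=fitp(obs,[.485,-.22,-.15,.09]);print('rods',q.round(4),r.tolist())
# blank end faces: upper end face centre in top view, rim estimates
print('upper end rays at z=.127',at_z(t,C(212,247),.127),'lower end centre z.05',at_z(t,C(223,72),.055))
e=[at_z(t,C(33,263),.115)[:2],at_z(t,C(368,320),.115)[:2]];d=e[0]-e[1];print('rack top edge',e,np.hypot(*d),np.degrees(np.arctan2(d[1],d[0]))-90)
m=[regions_of('handle',p)[0] for p in(t,s)]
print('handle centroid',[at_z(p,np.argwhere(x['mask']).mean(0),.09 if i==0 else .0868) for i,(p,x) in enumerate(zip((t,s),m))])
print('tray rim corners z.035',[at_z(t,c,.035)[:2].round(3).tolist() for c in ((141,224),(151,314),(212,307),(202,219))])
E
python3 m2.py
```

```text
fix [ 0.487   0.2128 -0.1681  0.0414] [[-0.1, -0.9], [0.6, 0.8], [-1.0, 0.6], [-0.1, 0.5], [1.4, -0.9], [1.1, -0.5], [-1.2, 2.8], [1.1, 0.4], [0.0, -1.7], [-1.3, -0.8], [-0.4, 0.3]]
fix [ 0.487   0.2128 -0.1679  0.0414] [[2.0, 1.3], [4.3, -1.7], [-0.7, -0.9]]
rods [ 0.4886 -0.224  -0.2025  0.0924] [[-0.0, -0.5], [-1.4, -2.8], [-0.0, 0.2], [0.6, 1.5], [-0.1, 0.7], [0.9, 0.1]]
upper end rays at z=.127 [ 0.42678707 -0.21246481  0.127     ] lower end centre z.05 [ 0.54624817 -0.23505508  0.055     ]
rack top edge [array([ 0.41563078, -0.09356545]), array([ 0.3766704, -0.3185725])] 0.22835517012624876 -9.823468054017326
handle centroid [array([0.48697868, 0.22071656, 0.09      ]), array([0.48829246, 0.22112584, 0.0868    ])]
tray rim corners z.035 [[0.749, 0.079], [0.725, -0.123], [0.588, -0.106], [0.611, 0.089]]
```

play_rows(
  gripper=[0.2, 0.2, 0.2, 0.2, 0.2, 0.2, 0.2, 0.2, 0.2, 0.2, 0.2, 0.2],
  linear=[
    [4.78, -6.6, -0.9],
    [4.78, -6.6, -0.9],
    [4.78, -6.6, -0.9],
    [4.78, -6.6, -0.9],
    [4.78, -6.6, -0.9],
    [4.78, -6.6, -0.9],
    [4.78, -6.6, -0.9],
    [4.78, -6.6, -0.9],
    [4.78, -6.6, -0.9],
    [4.78, -6.6, -0.9],
    [4.78, -6.6, -0.9],
    [4.78, -6.6, -0.9],
  ],
  twist=[-16.3, -16.3, -16.3, -16.3, -16.3, -16.3, -16.3, -16.3, -16.3, -16.3, -16.3, -16.3],
  squeeze=40,
)

```text
time_s: 5.0
eef_pos: [0.4861, 0.2239, 0.1544]
tool_rot: [-0.0, 0.762, 0.648, 0.0]
wrist_force: [0.6, -0.5, -0.1]
width: 0.0513
finger_force: 0.0
```

```bash
cat > st.py <<'E'
from h import *
s=get_state();q=quat(s['tool_rot']).as_matrix()
print(s['time_s'],s['eef_pos'].round(4),'ydir',np.degrees(np.arctan2(q[1,1],q[0,1])).round(2),'tilt',q[2,2].round(4),s['joints'].round(2),s['width'],s['wrist_force'].round(1))
E
python3 st.py
```

```text
5.0 [0.4861 0.2239 0.1544] ydir -9.26 tilt -1.0 [-0.48  0.33 -0.    1.9   0.    0.91 -0.64] 0.051340759522898134 [ 0.6 -0.5 -0.1]
```

play_rows(
  gripper=[0.2, 0.2, 0.2, -0.8, -0.8, -0.8, -0.8, -0.8, -0.8, -0.8, -0.8, -0.8, -0.8],
  linear=[
    [0.02, -0.03, -0.65],
    [0.02, -0.03, -1.27],
    [0.02, -0.03, -1.27],
    [0.02, -0.03, -1.27],
    [0.02, -0.03, -1.27],
    [0.02, -0.03, -1.27],
    [0.02, -0.03, -1.27],
    [0.02, -0.03, -1.27],
    [0.02, -0.03, -1.27],
    [0.02, -0.03, -0.6],
    [0.02, -0.03, 0.2],
    [0.02, -0.03, 0.4],
    [0.02, -0.03, 0.4],
  ],
  twist=[0, 0, 0, 0, 0, 0, 0, 0, 0, 0, 0, 0, 0],
)

```text
time_s: 6.62
eef_pos: [0.4884, 0.2209, 0.1789]
tool_rot: [0.0, 0.763, 0.647, 0.001]
wrist_force: [-0.5, -0.4, 0.3]
width: 0.0086
finger_force: 0.0
```

Run:
```python
from h import *
s=capture('side');t=capture('top')
a=cv2.resize(s['pixels'][130:260,150:290,::-1],None,fx=2.8,fy=2.8);b=cv2.resize(t['pixels'][200:330,80:220,::-1],None,fx=2.8,fy=2.8)
cv2.imwrite('pics/a.png',np.hstack([a,b]))
for n in ['handle']: print([(x['at'],x['p']) for p in(s,t) for x in place_of(n,p)[:1]])
```

```text
[([187.4, 197.8], 0.53), ([257.5, 152.3], 0.57)]
```

View pics/a.png

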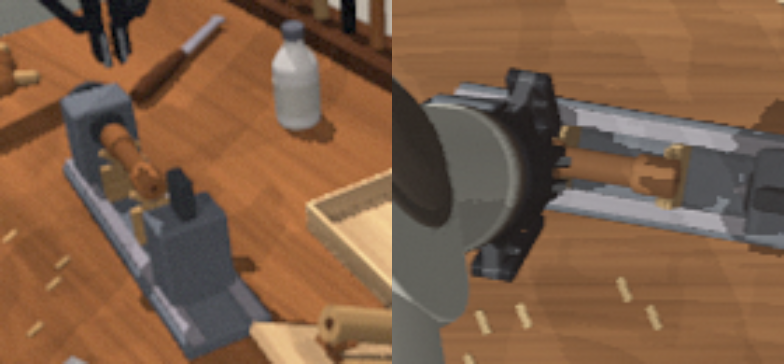

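The fingers closed on nothing. The side view shows the handle still on its rests at crop (130,160), so I'll retry lower and check before lifting.

play_rows(
  gripper=[0.2, 0.2, 0.2, 0.2, 0.2],
  linear=[
    [0, 0, -0.8],
    [0, 0, -1.6],
    [0, 0, -1.82],
    [0, 0, -1.82],
    [0, 0, -1.82],
  ],
  twist=[0, 0, 0, 0, 0],
)

```text
time_s: 7.45
eef_pos: [0.4893, 0.2213, 0.0706]
tool_rot: [0.0, 0.763, 0.647, 0.001]
wrist_force: [-0.3, -0.3, 0.3]
width: 0.0515
finger_force: 0.0
```

play_rows(
  gripper=[-0.8, -0.8, -0.8, -0.8, -0.8, -0.8],
  linear=[
    [0, 0, 0],
    [0, 0, 0],
    [0, 0, 0],
    [0, 0, 0],
    [0, 0, 0],
    [0, 0, 0],
  ],
  twist=[0, 0, 0, 0, 0, 0],
)

```text
time_s: 8.2
eef_pos: [0.4887, 0.2213, 0.0715]
tool_rot: [0.0, 0.763, 0.647, 0.001]
wrist_force: [-3.9, -1.5, 15.8]
width: 0.0087
finger_force: 9.5
```

```bash
python3 st.py
python3 - <<'E'
from h import *
s=capture('side');t=capture('top')
a=cv2.resize(s['pixels'][140:240,150:250,::-1],None,fx=4,fy=4,interpolation=cv2.INTER_CUBIC);b=cv2.resize(t['pixels'][210:310,90:190,::-1],None,fx=4,fy=4,interpolation=cv2.INTER_CUBIC)
cv2.imwrite('pics/b.png',np.hstack([a,b]))
E
```

```text
8.2 [0.4887 0.2213 0.0715] ydir -9.42 tilt -1.0 [-0.47  0.45 -0.    1.96  0.    0.73 -0.64] 0.008661811719046533 [-3.9 -1.5 15.8]
```

View pics/b.png

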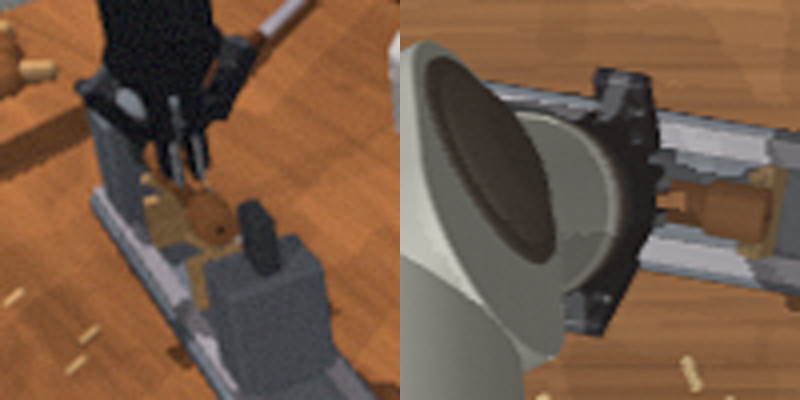

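The fingertips are sitting on top of the handle, at about z 0.09 (crop (190,187)). The real tips are therefore about 23 mm behind the reported TCP, and I'll use that measured offset from here on.

play_rows(
  gripper=[-0.8, 0.2, 0.2, 0.2, 0.2, 0.2, 0.2],
  linear=[
    [0, 0, 0.6],
    [0, 0, 0.7],
    [0, 0, 0.7],
    [0, 0, 0.7],
    [0, 0, 0.0],
    [0, 0, -0.38],
    [0, 0, -0.38],
  ],
  twist=[0, 0, 0, 0, 0, 0, 0],
)

```text
time_s: 9.22
eef_pos: [0.4855, 0.2194, 0.0437]
tool_rot: [-0.001, 0.763, 0.647, -0.003]
wrist_force: [-0.4, 0.3, 0.1]
width: 0.0514
finger_force: 0.0
```

play_rows(
  gripper=[0.2, -0.8, -0.8, -0.8, -0.8, -0.8],
  linear=[
    [0, 0, 0],
    [0, 0, 0],
    [0, 0, 0],
    [0, 0, 0],
    [0, 0, 0],
    [0, 0, 0],
  ],
  twist=[0, 0, 0, 0, 0, 0],
)

```text
time_s: 9.98
eef_pos: [0.4885, 0.2211, 0.0474]
tool_rot: [0.0, 0.763, 0.647, 0.001]
wrist_force: [-2.0, -0.7, 6.3]
width: 0.0215
finger_force: 39.2
```

play_rows(
  gripper=[-0.8, -0.8, -0.8, -0.8, -0.8, -0.8, -0.8, -0.8, -0.8, -0.8, -0.8, -0.8, -0.8],
  linear=[
    [0, 0, 0.8],
    [0, 0, 1.7],
    [1.0, -1.3, 1.7],
    [2.0, -2.6, 1.7],
    [2.99, -3.93, 1.7],
    [2.99, -3.93, 1.7],
    [2.99, -3.93, 1.5],
    [2.99, -3.93, 0.8],
    [2.99, -3.93, 0.0],
    [2.99, -3.93, -0.6],
    [2.99, -3.93, -1.0],
    [2.99, -3.93, -1.0],
    [2.99, -3.93, -1.0],
  ],
  twist=[0, 0, 0, 0, 0, 0.4, 0.4, 0.4, 0.4, 0.4, 0.4, 0.4, 0.4],
)

```text
time_s: 11.6
eef_pos: [0.6673, -0.0152, -0.0138]
tool_rot: [-0.0, 0.751, 0.66, -0.0]
wrist_force: [0.8, -0.4, -1.2]
width: 0.0214
finger_force: 41.5
```

play_rows(
  gripper=[0.1, 0.1, 0.1, 0.1, 0.1, 0.1, 0.1, 0.1, 0.1, 0.1, 0.1, 0.1, 0.1, 0.1, 0.1],
  linear=[
    [0, 0, 0],
    [0, 0, 0],
    [0, 0, 0],
    [0, 0, 0.8],
    [0, 0, 1.8],
    [0, 0, 2.8],
    [-1.0, 0.5, 2.9],
    [-2.0, 1.0, 2.9],
    [-3.39, 1.51, 2.9],
    [-3.39, 1.51, 2.9],
    [-3.39, 1.51, 2.9],
    [-3.39, 1.51, 2.3],
    [-3.39, 1.51, 1.76],
    [-3.39, 1.51, 1.76],
    [-3.39, 1.51, 1.76],
  ],
  twist=[0, 0, 0, 0, 0, 0, -0.4, -0.4, -0.4, -0.4, -0.4, -0.4, -0.4, -0.4, -0.4],
)

```text
time_s: 13.48
eef_pos: [0.4653, 0.0753, 0.0928]
tool_rot: [0.0, 0.763, 0.646, 0.001]
wrist_force: [-0.4, -0.4, 1.0]
width: 0.0469
finger_force: 0.0
```

```bash
python3 - <<'E'
from h import *
t=capture('top');save('t1',t);s=capture('side')
cv2.imwrite('pics/c.png',np.hstack([cv2.resize(t['pixels'][130:300,90:330,::-1],(400,283)),cv2.resize(s['pixels'][150:290,150:350,::-1],(400,283))]))
a=[place_of('handle',p) for p in(s,t)]
print([(x[0]['at'],x[0]['p']) for x in a if x]); print([at_z(p,x[0]['at'],.021).round(3) for p,x in zip((s,t),a) if x])
E
python3 st.py
```

```text
[([212.7, 297.1], 0.55), ([177.9, 265.1], 0.89)]
[array([ 0.681, -0.009,  0.021]), array([ 0.667, -0.013,  0.021])]
13.675 [0.4652 0.0756 0.0931] ydir -9.43 tilt -1.0 [-0.26  0.32  0.05  2.1  -0.02  0.72 -0.36] 0.04701170230848547 [ 0.2 -0.8  0.2]
```

View pics/c.png

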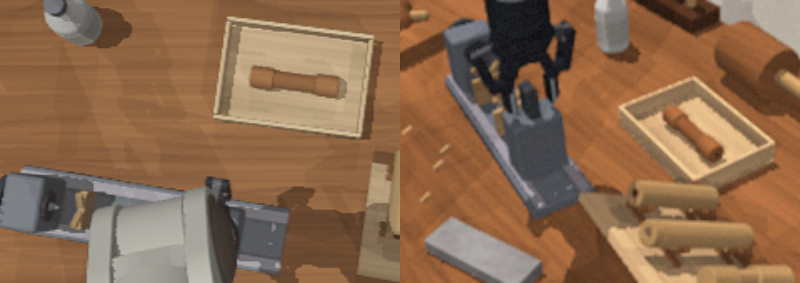

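The handle lies in the tray (left panel, about (297,82)) and the fingers straddle the tailstock fin. I'll pull the tailstock back for clearance.

play_rows(
  gripper=[-0.8, -0.8, -0.8, -0.8, -0.8, -0.8, -0.8, -0.8, -0.8, -0.8],
  linear=[
    [0, 0, 0],
    [0, 0, 0],
    [0, 0, 0],
    [0, 0, 0],
    [-0.025, -0.15, 0],
    [-0.05, -0.3, 0],
    [-0.075, -0.45, 0],
    [-0.1, -0.57, 0],
    [-0.1, -0.57, 0],
    [-0.1, -0.57, 0],
  ],
  twist=[0, 0, 0, 0, 0, 0, 0, 0, 0, 0],
)

```text
time_s: 14.92
eef_pos: [0.4579, 0.042, 0.0924]
tool_rot: [-0.0, 0.763, 0.647, 0.0]
wrist_force: [-3.6, 3.3, 6.8]
width: 0.0154
finger_force: 41.1
```

play_rows(
  gripper=[0.15, 0.15, 0.15, 0.15, 0.15, 0.15, 0.15, 0.15, 0.15, 0.15, 0.15, 0.15, 0.15, 0.15, 0.15],
  linear=[
    [0, 0, 0],
    [0, 0, 0],
    [0, 0, 0],
    [0, 0, 0.7],
    [0, 0, 1.5],
    [0.48, -4.42, 1.5],
    [0.48, -4.42, 1.5],
    [0.48, -4.42, 1.5],
    [0.48, -4.42, 1.5],
    [0.48, -4.42, 1.5],
    [0.48, -4.42, 1.5],
    [0.48, -4.42, 1.5],
    [0.48, -4.42, 1.5],
    [0.48, -4.42, 1.5],
    [0.48, -4.42, 1.5],
  ],
  twist=[0, 0, 0, 0, 0, 17.8, 17.8, 17.8, 17.8, 17.8, 17.8, 17.8, 17.8, 17.8, 17.8],
  squeeze=40,
)

```text
time_s: 16.8
eef_pos: [0.4865, -0.2241, 0.1817]
tool_rot: [-0.0, 0.092, 0.996, 0.0]
wrist_force: [0.9, -0.0, -0.2]
width: 0.0492
finger_force: 0.0
```

```bash
python3 st.py
```

```text
16.8 [ 0.4865 -0.2241  0.1817] ydir 79.47 tilt -1.0 [ 0.36  0.29  0.03  1.88 -0.01  0.97  1.78] 0.04916507706736439 [ 0.9 -0.  -0.2]
```

play_rows(
  gripper=[0.15, 0.15, 0.15, 0.15, 0.15],
  linear=[
    [0, 0, -0.8],
    [0, 0, -1.6],
    [0, 0, -2.15],
    [0, 0, -2.15],
    [0, 0, -2.15],
  ],
  twist=[0, 0, 0, 0, 0],
)

```text
time_s: 17.42
eef_pos: [0.4877, -0.2243, 0.054]
tool_rot: [0.001, 0.092, 0.996, -0.0]
wrist_force: [-0.3, -0.1, -0.2]
width: 0.0492
finger_force: 0.0
```

play_rows(
  gripper=[-0.6, -0.6, -0.6, -0.6, -0.6, -0.6],
  linear=[
    [0, 0, 0],
    [0, 0, 0],
    [0, 0, 0],
    [0, 0, 0],
    [0, 0, 0],
    [0, 0, 0],
  ],
  twist=[0, 0, 0, 0, 0, 0],
  squeeze=28,
)

```text
time_s: 18.18
eef_pos: [0.4883, -0.224, 0.0548]
tool_rot: [0.002, 0.091, 0.996, -0.0]
wrist_force: [-0.4, 2.4, 7.0]
width: 0.0292
finger_force: 28.0
```

play_rows(
  gripper=[-0.6, -0.6, -0.6, -0.6, -0.6, -0.6, -0.6, -0.6, -0.6, -0.6, -0.6, -0.6, -0.6, -0.6, -0.6],
  linear=[
    [0, 0, 0.5],
    [0, 0, 1.3],
    [0, 0, 2.1],
    [0, 0, 2.3],
    [-0.08, 1.0, 2.3],
    [-0.08, 2.0, 2.3],
    [-0.08, 3.0, 2.3],
    [-0.08, 4.0, 2.3],
    [-0.08, 5.0, 2.3],
    [-0.08, 5.9, 2.3],
    [-0.08, 6.6, 2.3],
    [-0.08, 6.95, 2.3],
    [-0.08, 6.95, 2.3],
    [-0.08, 6.95, 2.3],
    [-0.08, 6.95, 2.3],
  ],
  twist=[0, 0, 0, 0, -2, -4, -6, -8, -10, -12, -14, -16, -17.8, -17.8, -17.8],
)

```text
time_s: 20.05
eef_pos: [0.4817, 0.1923, 0.1905]
tool_rot: [-0.0, 0.762, 0.647, -0.0]
wrist_force: [-1.2, -0.6, -0.9]
width: 0.0293
finger_force: 28.1
```

```bash
python3 st.py
python3 - <<'E'
from h import *
s=capture('side');t=capture('top')
P={'s':s,'t':t}
for k,p in P.items():
    m=regions_of('blank',p); pl=place_of('blank',p)
    print(k,[(x['at'],x['p']) for x in pl[:2]],[(np.round(x['bbox']),round(x['p'],2)) for x in m[:2]])
cv2.imwrite('pics/d.png',np.hstack([cv2.resize(t['pixels'][200:320,80:260,::-1],(390,260)),cv2.resize(s['pixels'][120:250,140:290,::-1],(390,338))[:260]]))
E
```

```text
20.05 [0.4817 0.1923 0.1905] ydir -9.32 tilt -1.0 [-0.41  0.26 -0.03  1.91  0.01  0.98 -0.6 ] 0.029315207906334427 [-1.2 -0.6 -0.9]
s [([151.1, 192.6], 0.71), ([245.3, 281.7], 0.53)] [(array([297., 217.,  82.,  54.]), 0.73), (array([199., 153.,  27.,  44.]), 0.63)]
t [([261.8, 147.7], 0.58), ([258.3, 153.8], 0.42)] [(array([170., 265.,  36.,  16.]), 0.85)]
```

View pics/d.png

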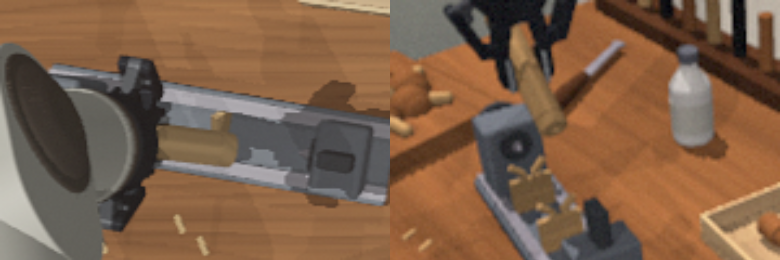

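The blank is held at a slope with its lower end towards the tailstock (side crop (554,127), top crop (236,150)). I'll triangulate that end to see how far the grip is off the middle.

Run:
```python
from h import *
s=capture('side');t=capture('top')
print(tri(s,(168.8,203.1),t,(269.2,188.9)))
for z in(.17,.18,.19,.2):print(z,at_z(s,(168.8,203.1),z).round(4),at_z(t,(269.2,188.9),z).round(4))
for p in(s,t):
    for d in(-10,0,10):
        m=.075+d/1000;c=.866*m;print(d,np.round(proj(p,[.4817-.165*c,.1923-.986*c,.228-.5*m]),1))
```

```text
(array([0.46997863, 0.12472076, 0.19932605]), np.float64(1.940296411160435e-05))
0.17 [0.4925 0.1693 0.17  ] [0.4688 0.1301 0.17  ]
0.18 [0.4848 0.1541 0.18  ] [0.4692 0.1282 0.18  ]
0.19 [0.4771 0.1389 0.19  ] [0.4696 0.1264 0.19  ]
0.2 [0.4694 0.1237 0.2   ] [0.47   0.1246 0.2   ]
-10 [168.  201.7]
0 [171.  203.2]
10 [174.1 204.7]
-10 [267.8 182.8]
0 [268.5 187.9]
10 [269.1 192.9]
```

play_rows(
  gripper=[-0.6, -0.6, -0.6, -0.6, -0.6, -0.6],
  linear=[
    [0, 0, -0.7],
    [0, 0, -1.4],
    [0, 0, -2.0],
    [0, 0, -2.1],
    [0, 0, -2.1],
    [0, 0, -2.1],
  ],
  twist=[0, 0, 0, 0, 0, 0],
  squeeze=22,
)

```text
time_s: 21.2
eef_pos: [0.4833, 0.1937, 0.0665]
tool_rot: [0.0, 0.763, 0.647, 0.001]
wrist_force: [1.1, -0.2, -0.3]
width: 0.0292
finger_force: 28.2
```

play_rows(
  gripper=[-0.6, -0.6, -0.6, -0.6],
  linear=[
    [0, 0, -0.05],
    [0, 0, -0.1],
    [0, 0, -0.15],
    [0, 0, -0.15],
  ],
  twist=[0, 0, 0, 0],
)

```text
time_s: 21.7
eef_pos: [0.4838, 0.1945, 0.0575]
tool_rot: [0.0, 0.763, 0.647, 0.002]
wrist_force: [-0.2, 1.0, 7.5]
width: 0.029
finger_force: 28.8
```

play_rows(
  gripper=[-0.6, -0.6, -0.6, -0.6],
  linear=[
    [0, 0, -0.03],
    [0, 0, -0.06],
    [0, 0, -0.08],
    [0, 0, -0.08],
  ],
  twist=[0, 0, 0, 0],
)

```text
time_s: 22.2
eef_pos: [0.4842, 0.196, 0.0532]
tool_rot: [0.0, 0.762, 0.647, 0.003]
wrist_force: [-0.3, 3.4, 10.8]
width: 0.0294
finger_force: 28.9
```

play_rows(
  gripper=[-0.6, -0.6, -0.6, -0.6],
  linear=[
    [0, 0, -0.03],
    [0, 0, -0.06],
    [0, 0, -0.09],
    [0, 0, -0.09],
  ],
  twist=[0, 0, 0, 0],
)

```text
time_s: 22.7
eef_pos: [0.4844, 0.1968, 0.0479]
tool_rot: [-0.0, 0.762, 0.647, 0.004]
wrist_force: [-1.1, 4.3, 8.8]
width: 0.0293
finger_force: 29.0
```

play_rows(
  gripper=[-0.6, -0.6, -0.6, -0.6],
  linear=[
    [0, 0, -0.03],
    [0, 0, -0.06],
    [0, 0, -0.08],
    [0, 0, -0.08],
  ],
  twist=[0, 0, 0, 0],
)

```text
time_s: 23.2
eef_pos: [0.4844, 0.1971, 0.0432]
tool_rot: [-0.0, 0.762, 0.647, 0.004]
wrist_force: [-1.2, 5.3, 9.8]
width: 0.0291
finger_force: 29.4
```

```bash
python3 st.py
python3 - <<'E'
from h import *
s=capture('side');t=capture('top')
cv2.imwrite('pics/e.png',np.hstack([cv2.resize(t['pixels'][210:310,90:240,::-1],(390,260)),cv2.resize(s['pixels'][130:250,150:270,::-1],(400,400))[:260]]))
E
```

```text
23.2 [0.4844 0.1971 0.0432] ydir -9.3 tilt -1.0 [-0.41  0.47 -0.03  2.01  0.02  0.66 -0.62] 0.0291398815136398 [-1.2  5.3  9.8]
```

View pics/e.png

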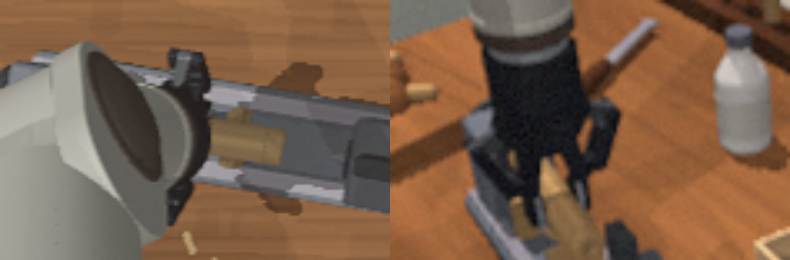

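play_rows(
  gripper=[-0.6, -0.6, -0.6],
  linear=[
    [0, 0, -0.03],
    [0, 0, -0.05],
    [0, 0, -0.05],
  ],
  twist=[0, 0, 0],
)

```text
time_s: 23.68
eef_pos: [0.4845, 0.1973, 0.0403]
tool_rot: [-0.0, 0.762, 0.647, 0.004]
wrist_force: [-1.2, 6.2, 10.6]
width: 0.0292
finger_force: 29.8
```

```bash
cat > bl.py <<'E'
from h import *
t=capture('top')
print(get_state()['time_s'],'bed seat',proj(t,[.487,.2128,.085]))
m=regions_of('blank',t)
q=-.168
for x in m[:3]:
    b=x['bbox']
    if b[0]<230 and b[1]>220:
        P=np.array([at_z(t,c,.09)[:2] for c in np.argwhere(x['mask'])])-[.487,.2128]
        L=P@np.array([[np.cos(q),-np.sin(q)],[np.sin(q),np.cos(q)]])
        print(np.round(b),round(x['p'],2),'local x',L[:,0].min().round(4),L[:,0].max().round(4),'y',L[:,1].min().round(4),L[:,1].max().round(4))
E
python3 bl.py
```

```text
23.725 bed seat [np.float64(259.0095301507358), np.float64(157.00760279140104)]
[182. 262.  30.  17.] 0.68 local x -0.0167 0.0146 y -0.0897 -0.0265
```

play_rows(
  gripper=[-0.6, -0.6, -0.6],
  linear=[
    [0, 0, -0.02],
    [0, 0, -0.04],
    [0, 0, -0.04],
  ],
  twist=[0, 0, 0],
)

```text
time_s: 24.15
eef_pos: [0.4846, 0.1973, 0.0394]
tool_rot: [-0.0, 0.762, 0.647, 0.004]
wrist_force: [-5.6, 4.8, 24.9]
width: 0.0291
finger_force: 31.4
```

play_rows(
  gripper=[-0.6, -0.6, -0.6],
  linear=[
    [0, 0, -0.02],
    [0, 0, -0.04],
    [0, 0, -0.04],
  ],
  twist=[0, 0, 0],
)

```text
time_s: 24.52
eef_pos: [0.4847, 0.1973, 0.0383]
tool_rot: [-0.0, 0.762, 0.647, 0.004]
wrist_force: [-10.1, 1.7, 38.6]
width: 0.0292
finger_force: 33.0
```

play_rows(
  gripper=[-0.6, -0.6, 0.2, 0.2, 0.2, 0.2, 0.2, 0.2, 0.2, 0.2],
  linear=[
    [0, 0, 0.04],
    [0, 0, 0.06],
    [0, 0, 0.06],
    [0, 0, 0.06],
    [0, 0, 0.06],
    [0, 0, 0.3],
    [0, 0, 0.9],
    [0, 0, 1.7],
    [0, 0, 2.4],
    [0, 0, 2.4],
  ],
  twist=[0, 0, 0, 0, 0, 0, 0, 0, 0, 0],
)

```text
time_s: 25.78
eef_pos: [0.4848, 0.1942, 0.1818]
tool_rot: [0.001, 0.763, 0.647, 0.004]
wrist_force: [0.3, -0.3, -0.6]
width: 0.0512
finger_force: 0.0
```

```bash
python3 st.py;python3 bl.py
python3 - <<'E'
from h import *
s=capture('side');t=capture('top')
for n in('blank','tail_grip'):
  for k,p in(('s',s),('t',t)):
    x=place_of(n,p); print(n,k,[(np.round(y['at'],1),round(y['p'],2),at_z(p,y['at'],.0843 if n=='blank' else .132).round(4)) for y in x[:3]])
E
```

```text
25.775 [0.4848 0.1942 0.1818] ydir -9.44 tilt -1.0 [-0.41  0.27 -0.03  1.92  0.01  0.95 -0.61] 0.05115965570424499 [ 0.3 -0.3 -0.6]
25.825 bed seat [np.float64(259.0095301507358), np.float64(157.00760279140104)]
[176. 262.  51.  21.] 0.9 local x -0.0174 0.014 y -0.0914 0.0089
blank s [(array([189.2, 196.9]), 0.77, array([0.4838, 0.2127, 0.0843]))]
blank t [(array([259.2, 166.3]), 0.62, array([0.4865, 0.1934, 0.0843]))]
tail_grip s [(array([205.3, 220.2]), 0.97, array([0.4589, 0.0424, 0.132 ]))]
tail_grip t [(array([269.6, 232.2]), 0.95, array([0.4661, 0.0504, 0.132 ]))]
```

play_rows(
  gripper=[0.1, 0.1, 0.1, 0.1, 0.1, 0.1, 0.1, 0.1, 0.1, -0.9, -0.9, -0.9, -0.9, -0.9],
  linear=[
    [-0.2, -0.9, 0],
    [-0.35, -1.8, 0],
    [-0.45, -2.54, 0],
    [-0.45, -2.54, 0],
    [-0.45, -2.54, 0],
    [-0.45, -2.54, -0.8],
    [-0.45, -2.54, -1.48],
    [-0.45, -2.54, -1.48],
    [-0.45, -2.54, -1.48],
    [-0.45, -2.54, -1.48],
    [-0.45, -2.54, -1.48],
    [-0.45, -2.54, -1.48],
    [-0.45, -2.54, -1.48],
    [-0.45, -2.54, -1.48],
  ],
  twist=[0, 0, 0, 0, 0, 0, 0, 0, 0, 0, 0, 0, 0, 0],
  squeeze=60,
)

```text
time_s: 27.92
eef_pos: [0.4579, 0.0409, 0.0902]
tool_rot: [0.001, 0.763, 0.646, 0.002]
wrist_force: [4.6, -0.3, 7.8]
width: 0.0152
finger_force: 60.4
```

play_rows(
  gripper=[-0.9, -0.9, -0.9, -0.9, -0.9, -0.9, -0.9, -0.9, -0.9],
  linear=[
    [0.017, 0.1, 0],
    [0.033, 0.2, 0],
    [0.05, 0.3, 0],
    [0.067, 0.4, 0],
    [0.083, 0.5, 0],
    [0.1, 0.6, 0],
    [0.117, 0.7, 0],
    [0.133, 0.8, 0],
    [0.133, 0.8, 0],
  ],
  twist=[0, 0, 0, 0, 0, 0, 0, 0, 0],
)

```text
time_s: 29.05
eef_pos: [0.4659, 0.0879, 0.0902]
tool_rot: [0.002, 0.763, 0.646, 0.002]
wrist_force: [4.7, -2.9, 6.7]
width: 0.015
finger_force: 60.4
```

```bash
python3 st.py;python3 bl.py
```

```text
29.05 [0.4659 0.0879 0.0902] ydir -9.51 tilt -1.0 [-0.27  0.32  0.04  2.1  -0.02  0.72 -0.4 ] 0.015028946506715293 [ 4.7 -2.9  6.7]
29.1 bed seat [np.float64(259.0095301507358), np.float64(157.00760279140104)]
[173. 263. 177.  64.] 0.72 local x -0.0398 0.0465 y -0.2194 0.1522
[140. 255.  29.  11.] 0.68 local x -0.017 0.0133 y 0.0028 0.0647
```

play_rows(
  gripper=[-0.9, -0.9, -0.9, -0.9],
  linear=[
    [0.017, 0.1, 0],
    [0.033, 0.2, 0],
    [0.04, 0.24, 0],
    [0.04, 0.24, 0],
  ],
  twist=[0, 0, 0, 0],
)

```text
time_s: 29.65
eef_pos: [0.4682, 0.1016, 0.0901]
tool_rot: [0.002, 0.763, 0.646, 0.002]
wrist_force: [4.4, -5.2, 8.5]
width: 0.0153
finger_force: 60.4
```

play_rows(
  gripper=[-0.9, -0.9, -0.9],
  linear=[
    [0.01, 0.06, 0],
    [0.013, 0.08, 0],
    [0.013, 0.08, 0],
  ],
  twist=[0, 0, 0],
)

```text
time_s: 30.02
eef_pos: [0.4689, 0.1061, 0.0902]
tool_rot: [0.002, 0.764, 0.646, 0.002]
wrist_force: [4.0, -5.4, 8.3]
width: 0.0152
finger_force: 60.5
```

play_rows(
  gripper=[-0.9, -0.9, -0.9],
  linear=[
    [0.004, 0.025, 0],
    [0.008, 0.05, 0],
    [0.008, 0.05, 0],
  ],
  twist=[0, 0, 0],
)

```text
time_s: 30.4
eef_pos: [0.4693, 0.1082, 0.0901]
tool_rot: [0.002, 0.764, 0.646, 0.001]
wrist_force: [4.2, -7.5, 9.6]
width: 0.0153
finger_force: 60.7
```

play_rows(
  gripper=[-0.9, -0.9, -0.9],
  linear=[
    [0.004, 0.025, 0],
    [0.008, 0.05, 0],
    [0.008, 0.05, 0],
  ],
  twist=[0, 0, 0],
)

```text
time_s: 30.78
eef_pos: [0.4694, 0.1089, 0.0901]
tool_rot: [0.003, 0.764, 0.645, -0.0]
wrist_force: [2.2, -13.4, 13.6]
width: 0.0149
finger_force: 61.3
```

play_rows(
  gripper=[-0.9, -0.9, -0.9],
  linear=[
    [0.006, 0.035, 0],
    [0.012, 0.07, 0],
    [0.012, 0.07, 0],
  ],
  twist=[0, 0, 0],
)

```text
time_s: 31.15
eef_pos: [0.4694, 0.1095, 0.0901]
tool_rot: [0.003, 0.765, 0.644, -0.002]
wrist_force: [-1.6, -22.5, 19.4]
width: 0.0155
finger_force: 62.2
```

```bash
python3 st.py;python3 bl.py
```

```text
31.15 [0.4694 0.1095 0.0901] ydir -9.8 tilt -1.0 [-0.32  0.34  0.03  2.08 -0.    0.73 -0.46] 0.015468487665192833 [ -1.6 -22.5  19.4]
31.2 bed seat [np.float64(259.0095301507358), np.float64(157.00760279140104)]
[129. 249.  21.   3.] 0.53 local x -0.0024 0.0133 y 0.0369 0.082
```

play_rows(
  gripper=[0.1, 0.1, 0.1, 0.1, 0.1, 0.1, 0.1, 0.1, 0.1, 0.1, 0.1, 0.1, 0.1],
  linear=[
    [0, -0.03, 0],
    [0, -0.08, 0],
    [0, -0.08, 0],
    [0, -0.08, 0],
    [0, -0.08, 0.4],
    [0, -0.08, 1.0],
    [0, -0.08, 1.8],
    [0, -0.8, 2.3],
    [0, -1.6, 2.5],
    [0, -2.4, 2.5],
    [0, -2.6, 2.5],
    [0, -2.6, 2.5],
    [0, -2.6, 2.5],
  ],
  twist=[0, 0, 0, 0, 0, 0, 0, 0, 0, 0, 0, 0, 0],
)

```text
time_s: 32.88
eef_pos: [0.4678, -0.0361, 0.238]
tool_rot: [-0.0, 0.762, 0.648, 0.0]
wrist_force: [0.8, 0.4, 0.5]
width: 0.0471
finger_force: 0.0
```

```bash
python3 st.py;python3 bl.py
python3 - <<'E'
from h import *
s=capture('side');t=capture('top')
for n,z in(('blank',.085),('tail_grip',.132),('handle',.021)):
  for k,p in(('s',s),('t',t)):
    x=place_of(n,p); print(n,k,[(np.round(y['at'],1),round(y['p'],2),at_z(p,y['at'],z).round(4)) for y in x[:2]])
a=t['pixels'][210:310,90:240,::-1];b=s['pixels'][150:250,150:300,::-1]
cv2.imwrite('pics/f.png',np.vstack([cv2.resize(x,(450,300),interpolation=cv2.INTER_CUBIC) for x in(a,b)]))
E
```

```text
32.875 [ 0.4678 -0.0361  0.238 ] ydir -9.28 tilt -1.0 [-0.12  0.11  0.15  1.97 -0.02  1.06 -0.12] 0.0471300552522548 [0.8 0.4 0.5]
32.925 bed seat [np.float64(259.0095301507358), np.float64(157.00760279140104)]
[154. 257.  71.  21.] 0.87 local x -0.0167 0.014 y -0.0691 0.0807
blank s [(array([187. , 198.2]), 0.6, array([0.4922, 0.2191, 0.085 ]))]
blank t [(array([258.8, 156.8]), 0.7, array([0.4874, 0.2132, 0.085 ]))]
tail_grip s [(array([196.5, 210. ]), 0.7, array([0.4606, 0.0933, 0.132 ])), (array([189.2, 199.2]), 0.33, array([0.4574, 0.1425, 0.132 ]))]
tail_grip t [(array([264.2, 198.5]), 0.67, array([0.4772, 0.1179, 0.132 ]))]
handle s [(array([216.1, 297.9]), 0.82, array([ 0.6713, -0.022 ,  0.021 ]))]
handle t [(array([180.3, 265.4]), 0.57, array([ 0.6615, -0.0136,  0.021 ]))]
```

View pics/f.png

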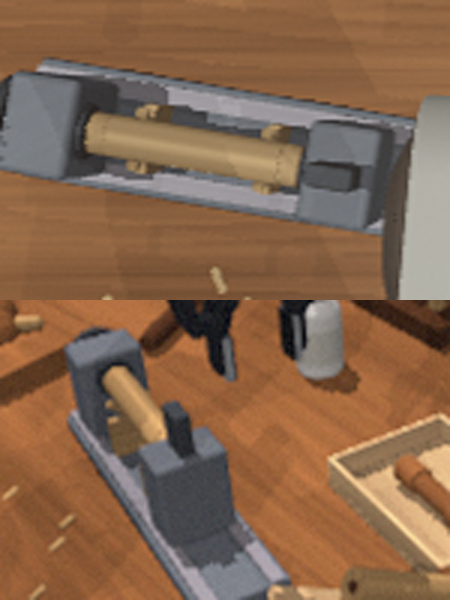

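The blank sits between both points: in the top crop it runs from (88,133) to (301,165). The fin reading, corrected for its earlier bias, matches where I pushed it, so the tailstock stayed up.

```bash
python3 -c "
from cell import hand_in
print(hand_in())"
```

```text
the job is handed in; nothing more can be done
None
```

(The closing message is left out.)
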